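Blow-off to half, then hold the link home in the punch press

ROBOT

A 7-joint arm with a two-finger parallel gripper is mounted at the origin on the work surface. World frame = base frame: x ahead of the robot, y to its left, z up, the work surface at z = 0. Lengths are in m, angles in rad, forces in N, time in s.
With the tool pointing down it reaches from about 0.4 to 0.85 m from the base axis. Payload 10.4 kg.
Tool frame: the origin (TCP) lies at the centre of the arm's flange, where the gripper is bolted on; the fingertips stand 173 mm ahead of it and the grasp point (between the pads) lies ctrl.tcp_to_grasp ahead of it (ctrl.tcp_to_grasp is the distance from the TCP to the grasp point, in m); z points along the fingers, y is the line along which they close (so a half turn about z gives the same grasp; the last joint's range is limited). The gripper opens to 85 mm and grips with 20 to 120 N. Pads are 22 mm wide; open, the fingers measure 114 mm over their backs; the gripper's body (76 mm by 85 mm) begins 54 mm behind the grasp point. The pads swing forward as they close: fully open they stand 13 mm farther back than shut.
Start: joints at [1.257, 0.332, -0.065, 1.46, 0.022, 1.35, -0.088], TCP at [0.179, -0.599, 0.405] pointing down, gripper open.
Joint ranges: [-2.6, 2.6], [-0.5, 2.12], [-1.47, 1.34], [0.16, 2.42], [-1.27, 4.41], [0.06, 2.06], [-2.6, 2.6]. Speed limits (rad/s): [2.22, 2.22, 2.79, 2.79, 3.14, 3.14, 3.14].

INTERFACE

Orientations are given as a unit quaternion [x, y, z, w].
In Python, from plant import state, eyes, workorder, ctrl gives the robot as it stands. The module is installed in compiled form; this text tells all that it offers.
- The arm moves only by the shell command python3 -m pendant 'ROWS'. ROWS is text: rows parted by semicolons, each of 7 numbers parted by spaces: the shift along the world's x, y, z in m, then the turn, a rotation vector about the world's x, y, z in rad, then the finger opening in m, from 0 to 0.0854. In form: x y z rx ry rz grip; .... A call has 1 to 12 rows; each row is the pose to reach, as a shift and turn from the pose commanded when the call began; what a row does not reach only later rows make up. A row lasts 1/8 s, in which the tool goes at most 62.5 mm and 10.7 degrees, less where a joint would pass 70% of its speed; a pose out of reach is approached as far as the arm can. A call with a gripper value outside its range is refused whole. The fingers move at their own pace and stop on an object; the grip force is fixed at half the most. Time passes only in rows, so rows that repeat a pose let the fingers close. It gives the time, the measured TCP pose, the force, the opening and the grip force at its end, in the units of the state.
- state(): the state, without advancing time (a new reading comes with each control period).
- eyes.grab_frame(name): name is "scene" or "top"; returns a dict with "image" (480x640x3 uint8, blue, green, red), "range_z" (480x640 float32, m along the optical axis (not along the pixel's ray), 0 where there is no reading), "fx", "fy", "cx", "cy" (pixels), "eye" and "orientation" of the camera in the world. Camera axes: x right, y up, looking along -z (the intrinsics and any distortion apply to the point x, -y, -z); pixel columns grow to the right and rows downward; lengths in m; the calibration is good to about 2 mm. A picture is of the moment at which its call begins.
- workorder.close_job(): hands the job in; it is judged then, once.
The state is a dict: "time_s": time; "q": joint angles; "qvel": joint speeds; "tau": joint torques, N m; "ee_pos": TCP position; "ee_rot": TCP orientation; "wrist_force": force on the tool from outside, world axes, zero at the start; "torque": the same for the moment, N m; "gripper_width": finger opening in m; "gripper_force": force on a finger pad.
Only numpy, scipy, OpenCV 4.12 (cv2) and the standard library are available. Lean on these libraries where they do the work, as an engineer would, in place of code of your own. Each camera call takes 0.05 s, during which the arm holds its last target. There are 200 camera calls.

TASK

Set the lever of the blow-off air valve on the small bench press to half open, midway between across the pipe and along it. Then take the steel bar from the wooden staging board and feed its plain end, the one without a hole, through the slot of the die guard, level and straight without ramming it, until it is up against the back stop, and finish while still gripping it there, ready for the stroke. Leave the other things on the bench where they are.

Things in the scene. Friction and masses are not known exactly. Their poses are not given: they have to be found in the camera images.
- press: Green C-frame pneumatic bench press, fixed, 290 x 170 x 380 mm. Origin at bench level, mid-width; +x points into the press, the way the bar is fed (about world +y); z up. Guard at its front: steel plate 150 mm wide, 8 mm thick, 30 to 180 mm above the bench, outer face at x -88 mm. Head 210 to 300 mm high from x -70 mm; base front edge x -100 mm, 30 mm high.
- slot (a point): Centre of the feed slot in the guard plate's outer face, 100 mm above the bench; axes as the press (x along the feed, z up). Slot level, 32 mm wide (y), 8 mm high, through the 8 mm plate: 2 mm wider and higher than the bar. A flared steel mouth stands 12 mm out from the plate and opens to 44 x 20 mm.
- stop (a point): Centre of the back stop's face, 78 mm behind slot on the same axis and height; axes as the press. A fixed steel block 44 mm wide, face square to the feed. On the way the bar passes over the die (5 mm below mid-slot) and under the raised punch (14 mm above it).
- valve (a joint): Lever angle of the blow-off ball valve, rad: 0 shut, lever across the pipe, pointing to the press's -y (away from it); 0.785 half open; 1.571 open, lever along the pipe, pointing to the press's -x. Turns clockwise seen from above about a vertical axis. Starts at 0 to 0.3; friction about 0.3 N m; stays where it is left.
- valve_axis (a point): Point on the valve's vertical turning axis, 105 mm above the bench, beside the front of the press.
- valve_grip (a point): Middle of the lever's black sleeve, 58 mm from the turning axis, 101 mm above the bench; turns with the lever: its y lies along the lever (free end to -y), z up. The sleeve is a level bar 18 mm wide, 12 mm high, 60 mm long (28 to 88 mm from the axis), free beneath; the pipe's top is 83 mm above the bench, the valve body's 92 mm.
- rest: Plywood staging board 200 x 84 x 6 mm with two wooden battens across it, each 16 mm wide and 18 mm high, centred 80 mm either side of its middle; fixed. Origin on the bench under its middle, x along its length. The bar lies over the battens, its underside 24 mm above the bench.
- blank: Flat steel bar 220 x 30 x 6 mm, about 0.3 kg: the half-made link, with a 13 mm hole near one end only (90 mm from the middle on its -x side). Origin at the middle of its underside, x along its length to the plain end, y across, z up. It lies flat on the staging board, plain end roughly towards the press.
- blank_nose (a point): Middle of the bar's plain end face, 110 mm along +x from its middle and 3 mm above its underside; axes as the bar.
- link_a: Finished link, bystander: same 220 x 30 x 6 mm steel bar but with a hole at both ends, lying on the bench.
- wrench: Open-ended wrench 190 mm long lying on the bench, bystander.
- caliper: Caliper 200 mm long lying on the bench, bystander.
- punch: Spare punch, turned steel, 38 mm across the foot, 66 mm tall, standing on the bench, bystander.
- die_ring: Spare die ring, 48 mm across, 16 mm high, bystander.
- oiler: Grey oil bottle, 60 mm across, 150 mm tall, standing towards the back of the bench, bystander.
- mallet: Hammer 260 mm long lying at the right of the bench, bystander.

How it is judged:
On the way, in this order (a step that is already met when the one before it is completed fails the run):
1. the blow-off lever is set to half open and let go, with the bar not yet fed (value of joint valve between 0.6154 and 0.9554 rad and contact force between the fingers and press below 0.5 N and x of blank_nose in the frame of slot below 0 m), for 0.3 s.
2. the bar's plain end has passed through the guard slot, gripped by the robot (x of blank_nose in the frame of slot above 0.02 m and distance between blank_nose and stop below 0.065 m and contact force between the fingers and blank above 3 N), for 0.1 s.
At the end, for the whole second after the job is handed in: Lever within 0.17 rad of half open (0.785); plain end within 4 mm of the back stop and of the slot's centre line sideways and in height; bar level and in line with the feed within 0.06 rad, still (under 20 mm/s), gripped by the fingers with more than 5 N (value of joint valve between 0.6154 and 0.9554 rad and x of blank_nose in the frame of stop between -0.004 and 0.003 m and y of blank_nose in the frame of stop between -0.004 and 0.004 m and z of blank_nose in the frame of stop between -0.004 and 0.004 m and angle between the x axis of blank and the x axis of stop, either way round below 0.06 rad and angle between blank's own z axis and vertical below 0.06 rad and contact force between the fingers and blank above 5 N and linear speed of blank below 0.02 m/s); the arm keeps its last pose, push and grip.
It fails at once if the bar is rammed: more than 80 N between the bar and the press (contact force between blank and press above 80 N).
It fails at once if a bystander is disturbed: moved more than 30 mm (distance of any of link_a, wrench, caliper, punch, die_ring, oiler, mallet from where it was at the start of the episode above 0.03 m).
It also fails if it takes over 61 s, if anything falls off the work surface, if the arm or the gripper's body presses on something with over 40 N, if the wrist force passes 120 N, or if a joint passes its speed limit or range.

## Working session

There is one attempt and no reset: what is moved stays moved. The work goes in short steps, Python scripts to look and compute and a shell command to move; the robot and the scene stay as the last step left them, time stands still between calls to the robot, and variables do not carry over. Pictures are saved under pics/ and viewed, at most 10 in all, crops included, and the job is handed in when it is done.

```bash
mkdir -p pics
cat > h.py <<'E'
import numpy as np, cv2
from scipy.spatial.transform import Rotation as R
from plant import state, eyes, workorder, ctrl
def grab(n):
    f=eyes.grab_frame(n); o=np.array(f["orientation"],float)
    f["R"]=R.from_quat(o).as_matrix() if o.size==4 else o.reshape(3,3)
    return f
def cloud(f):
    z=f["range_z"]; v,u=np.mgrid[0:480,0:640]
    p=np.stack([(u-f["cx"])/f["fx"]*z,-(v-f["cy"])/f["fy"]*z,-z],-1)
    p=p@f["R"].T+np.array(f["eye"]); p[z==0]=np.nan
    return p
def ray(f,uv,h):
    uv=np.atleast_2d(uv).astype(float)
    d=np.stack([(uv[:,0]-f["cx"])/f["fx"],-(uv[:,1]-f["cy"])/f["fy"],-np.ones(len(uv))],-1)@f["R"].T
    e=np.array(f["eye"]); return e+d*((h-e[2])/d[:,2])[:,None]
E
python3 - <<'E'
from h import *
for n in("scene","top"):
    f=grab(n); cv2.imwrite(f"pics/{n}0.png",f["image"]); np.savez(f"pics/{n}0.npz",**f)
    print(n,f["eye"],f["orientation"],f["fx"],f["fy"],f["cx"],f["cy"],[k for k in f])
s=state(); print(s, ctrl.tcp_to_grasp)
E
```

```text
scene [0.99627251 0.57205243 0.81314581] [0.11142449 0.39006497 0.87278493 0.27144126] 542.9390818240952 542.9390818240952 330.38328457343283 239.04065798540478 ['image', 'range_z', 'fx', 'fy', 'cx', 'cy', 'eye', 'orientation', 'R']
top [ 0.45996225 -0.0943879   1.11982407] [ 0.03250322 -0.0352646  -0.7021003   0.7104612 ] 449.25359130292384 449.25359130292384 310.6233592621178 232.18642268227555 ['image', 'range_z', 'fx', 'fy', 'cx', 'cy', 'eye', 'orientation', 'R']
{'time_s': 0.1, 'q': array([ 1.2573926 ,  0.33281523, -0.06471029,  1.46083327,  0.0216246 ,
        1.34988755, -0.08847998]), 'qvel': array([ 1.24444173e-03,  3.04528164e-04, -3.35742611e-04, -2.83829790e-03,
        9.79359657e-05, -3.54281780e-04, -8.60242836e-04]), 'tau': array([ 1.88455742e-03, -6.26750278e+01,  4.95383434e-02, -3.92429996e+01,
        1.64662383e-02,  7.01412544e-03,  8.87074521e-05]), 'ee_pos': array([ 0.17917987, -0.59865528,  0.40400278]), 'ee_rot': array([ 9.89443665e-01,  1.44916683e-01, -1.27483664e-04, -6.10351082e-04]), 'wrist_force': array([-0.1492072 , -0.35718565, -0.67085115]), 'torque': array([-0.00738303,  0.03140817,  0.00117214]), 'gripper_force': 0.0, 'gripper_width': 0.08529330635267157} 0.1547
```

View pics/scene0.png

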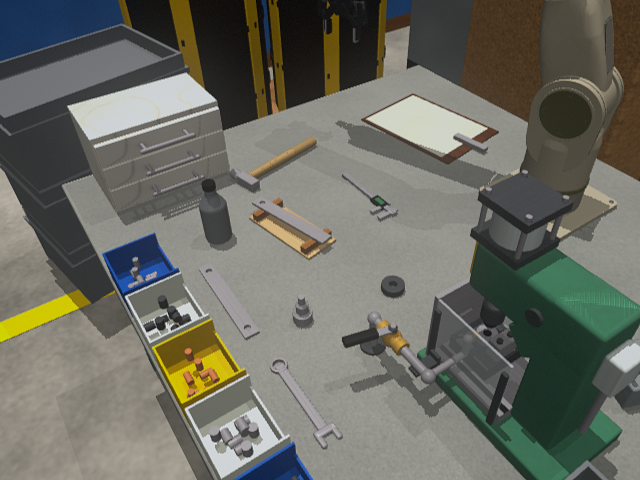

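View pics/top0.png

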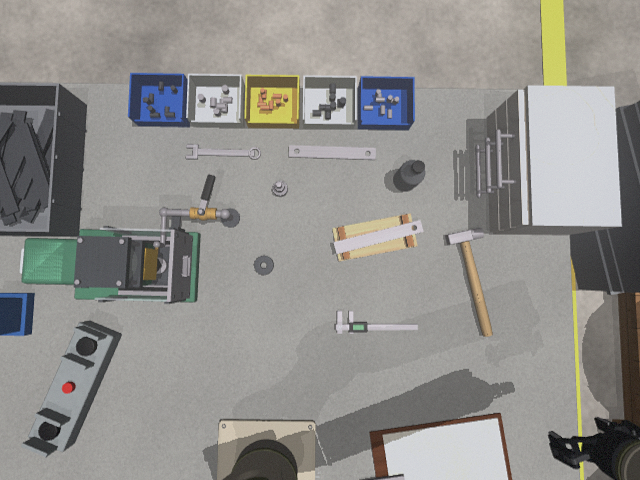

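The scene view shows the press at the right, with the lever at (370,335) and the board with the bar at (292,225). In the top view the press base's front edge is at column 198, rows 230–301. The lever runs from (203,213) to (210,178). The bar runs from its plain end at (335,245) to its hole end at (420,228).

```bash
cat > m.py <<'E'
from h import *
def load(n): return dict(np.load(f"pics/{n}0.npz"))
if __name__=="__main__":
    t=load("top"); c=cloud(t); im=t["image"].astype(int); hsv=cv2.cvtColor(t["image"],cv2.COLOR_BGR2HSV)
    # bar: by height in board region
    box=np.zeros((480,640),bool); box[205:270,320:440]=1
    z=c[...,2]; print("bar z", np.nanmedian(z[238:242,372:378]), "bench z",np.nanmedian(z[280:300,300:330]))
    m=(box&(hsv[...,1]<40)&(hsv[...,2]>120)&(z>0.022)).astype(np.uint8)
    cs=cv2.findContours(m,0,2)[0]; k=max(cs,key=cv2.contourArea)
    w=ray(t,k.reshape(-1,2),0.030)[:,:2]; r=cv2.minAreaRect((w*1000).astype(np.float32)); print("bar rect mm",r)
    print(cv2.boxPoints(r))
    # lever: black sleeve
    m=np.zeros((480,640),np.uint8); m[170:206,195:220]=(hsv[170:206,195:220,2]<75); 
    cs=cv2.findContours(m,0,2)[0]; k=max(cs,key=cv2.contourArea); w=ray(t,k.reshape(-1,2),0.107)[:,:2]
    print("lever",cv2.minAreaRect((w*1000).astype(np.float32)),cv2.contourArea(k), np.nanmedian(z[m>0]))
    # base front
    g=((hsv[...,0]>50)&(hsv[...,0]<90)&(hsv[...,1]>90)); 
    pts=[]
    for v in range(236,298):
        u=np.where(g[v,192:206])[0]
        if len(u): pts.append((192+u.max()+.5,v))
    P=ray(t,pts,0.030); vx=cv2.fitLine(P[:,:2].astype(np.float32),cv2.DIST_HUBER,0,.001,.001).ravel(); print("front",vx,len(pts),np.nanmedian(z[240:295,193:197]))
    ys=np.array([(u,np.where(g[222:310,u])[0].min()+222-.5,np.where(g[222:310,u])[0].max()+222.5) for u in range(193,198)])
    print(ys, ray(t,ys[:,:2],.03)[:,:2], ray(t,ys[:,[0,2]],.03)[:,:2])
    a=cv2.resize(t["image"][170:310,130:240],None,fx=5,fy=4.2857*1.0)
    b=cv2.resize(t["image"][170:310,130:240],(440,560),interpolation=cv2.INTER_CUBIC)
    s=load("scene"); d=cv2.resize(s["image"][290:430,340:430],(360,560),interpolation=cv2.INTER_CUBIC)
    cv2.imwrite("pics/crop1.png",np.hstack([b,d]))
E
python3 m.py
```

```text
bar z 0.03084132124177552 bench z 0.00029273751139036186
bar rect mm ((555.6703491210938, -262.2607116699219), (30.46062660217285, 220.34463500976562), 15.097723007202148)
[[ 512.2696  -159.85818]
 [ 569.6619  -372.5972 ]
 [ 599.0711  -364.66324]
 [ 541.6788  -151.92422]]
lever ((658.2837524414062, 137.64230346679688), (18.035503387451172, 56.95661544799805), 75.4141845703125) 161.0 0.10669671141425519Traceback (most recent call last):
  File "m.py", line 22, in <module>
    P=ray(t,pts,0.030); vx=cv2.fitLine(P[:,:2].astype(np.float32),cv2.DIST_HUBER,0,.001,.001).ravel(); print("front",vx,len(pts),np.nanmedian(z[240:295,193:197]))
  File "h.py", line 15, in ray
    d=np.stack([(uv[:,0]-f["cx"])/f["fx"],-(uv[:,1]-f["cy"])/f["fy"],-np.ones(len(uv))],-1)@f["R"].T
                 ~~^^^^^
IndexError: index 0 is out of bounds for axis 1 with size 0
```

```bash
python3 - <<'E'
s=open('m.py').read()
s=s.replace("g=((hsv","print(hsv[250,190:203].tolist(),z[250,190:203])\n    g=((hsv").replace("(hsv[...,0]>50)&(hsv[...,0]<90)&(hsv[...,1]>90)","(im[...,1]>im[...,2]*1.5)&(im[...,1]>im[...,0]*1.1)")
open('m.py','w').write(s)
E
python3 m.py
```

```text
bar z 0.03084132124177552 bench z 0.00029273751139036186
bar rect mm ((555.6703491210938, -262.2607116699219), (30.46062660217285, 220.34463500976562), 15.097723007202148)
[[ 512.2696  -159.85818]
 [ 569.6619  -372.5972 ]
 [ 599.0711  -364.66324]
 [ 541.6788  -151.92422]]
lever ((658.2837524414062, 137.64230346679688), (18.035503387451172, 56.95661544799805), 75.4141845703125) 161.0 0.10669671141425519
[[135, 6, 80], [165, 13, 76], [74, 62, 111], [76, 80, 130], [75, 77, 135], [74, 76, 134], [75, 74, 121], [74, 44, 76], [66, 39, 66], [77, 29, 78], [30, 3, 151], [12, 8, 163], [15, 6, 158]] [ 0.04404056  0.04014899  0.03065662  0.02995252  0.03271294  0.02875664
  0.02958065  0.025279    0.01707998  0.00713608 -0.00080825 -0.00044797
  0.00086923]
front [ 0.9843569  -0.17618623  0.46185434  0.18340927] 4 0.029844197694107732Traceback (most recent call last):
  File "m.py", line 24, in <module>
    ys=np.array([(u,np.where(g[222:310,u])[0].min()+222-.5,np.where(g[222:310,u])[0].max()+222.5) for u in range(193,198)])
                    ~~~~~~~~~~~~~~~~~~~~~~~~~~~~~^^
    return umr_minimum(a, axis, None, out, keepdims, initial, where)
ValueError: zero-size array to reduction operation minimum which has no identity
```

Run:
```python
from m import *
t=load("top"); s=load("scene"); c=cloud(t); C=cloud(s)
b=cv2.resize(t["image"][170:310,130:240],(440,560),interpolation=cv2.INTER_CUBIC)
d=cv2.resize(s["image"][290:430,340:430],(360,560),interpolation=cv2.INTER_CUBIC)
cv2.imwrite("pics/crop1.png",np.hstack([b,d]))
# mouth/guard points from both clouds, heights
for n,c in(("top",c),("scene",C)):
    p=c.reshape(-1,3); r=p[(p[:,0]>.25)&(p[:,0]<.55)&(p[:,1]>.08)&(p[:,1]<.25)&(p[:,2]>.04)&(p[:,2]<.2)]
    print(n,len(r)); 
    for y in np.arange(.08,.25,.01):
        q=r[(r[:,1]>=y)&(r[:,1]<y+.01)]
        if len(q): print(round(y,2),len(q),q.min(0).round(3),q.max(0).round(3))
```

```text
top 2254
0.17 49 [0.455 0.177 0.086] [0.501 0.18  0.115]
0.18 542 [0.409 0.18  0.04 ] [0.55  0.19  0.185]
0.19 868 [0.397 0.19  0.04 ] [0.55  0.2   0.185]
0.2 54 [0.397 0.2   0.052] [0.55  0.21  0.183]
0.21 32 [0.404 0.21  0.113] [0.549 0.22  0.182]
0.22 76 [0.403 0.22  0.081] [0.549 0.23  0.181]
0.23 280 [0.403 0.23  0.05 ] [0.549 0.24  0.182]
0.24 353 [0.405 0.24  0.049] [0.55  0.25  0.179]
scene 1716
0.18 38 [0.481 0.188 0.175] [0.549 0.19  0.181]
0.19 1148 [0.437 0.19  0.053] [0.55  0.199 0.181]
0.2 2 [0.473 0.201 0.077] [0.55  0.209 0.177]
0.21 69 [0.455 0.21  0.077] [0.55  0.22  0.175]
0.22 48 [0.405 0.22  0.05 ] [0.486 0.23  0.167]
0.23 153 [0.405 0.23  0.049] [0.55  0.24  0.176]
0.24 258 [0.407 0.24  0.04 ] [0.549 0.25  0.178]
```

View pics/crop1.png

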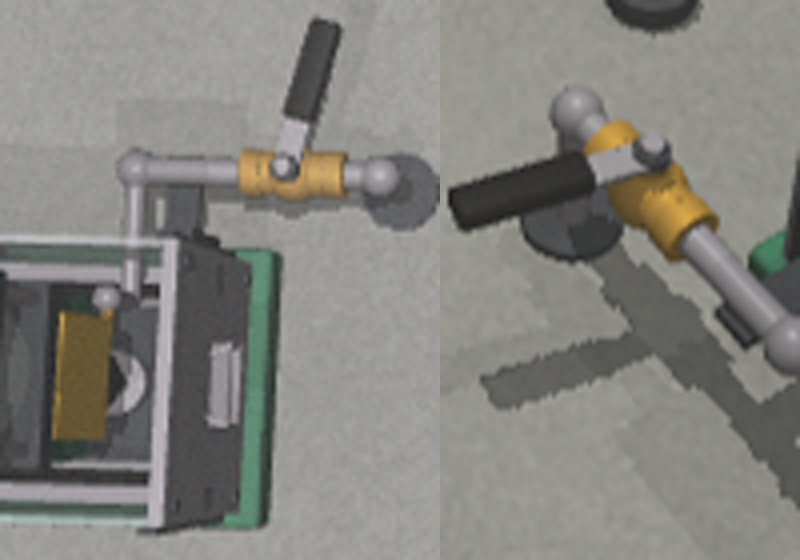

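The crop shows the light mouth on the dark guard at top-view pixel (186,266), the lever pivot at (201,211), and the sleeve running out to (211,176). Next I'll fit the guard plane and the mouth.

Run:
```python
from m import *
t=load("top"); c=cloud(t); hsv=cv2.cvtColor(t["image"],cv2.COLOR_BGR2HSV)
p=c.reshape(-1,3); hv=hsv.reshape(-1,3)
# guard face
r=p[(p[:,0]>.38)&(p[:,0]<.58)&(p[:,1]>.175)&(p[:,1]<.205)&(p[:,2]>.045)&(p[:,2]<.165)]
mouth=r[(np.abs(r[:,0]-.478)<.03)&(np.abs(r[:,2]-.1)<.018)]
face=r[~((np.abs(r[:,0]-.478)<.035)&(np.abs(r[:,2]-.1)<.03))]
for _ in range(4):
    A=np.c_[face[:,0]-.478,face[:,2]-.1,np.ones(len(face))]; k=np.linalg.lstsq(A,face[:,1],rcond=None)[0]; e=face[:,1]-A@k
    print(len(face),k,e.std(),face[:,0].min(),face[:,0].max()); face=face[np.abs(e)<2.0*max(e.std(),.001)]
# plate top edge, z~.18
r=c[225:312,168:182].reshape(-1,3); r=r[(r[:,2]>.174)&(r[:,2]<.188)]
print("top edge",cv2.minAreaRect((r[:,:2]*1000).astype(np.float32)),np.median(r,0))
# base front strip
zz=c[...,2]; g=(hsv[...,0]>60)&(hsv[...,0]<90)&(hsv[...,1]>55)&(hsv[...,2]>60)&(abs(zz-.03)<.008); g[:,:188]=0; g[:,202:]=0; g[:225]=0; g[310:]=0
k=max(cv2.findContours(g.astype(np.uint8),0,2)[0],key=cv2.contourArea)
print("base",cv2.boxPoints(cv2.minAreaRect((ray(t,k.reshape(-1,2),.03)[:,:2]*1000).astype(np.float32))))
# mouth by colour
m=np.zeros((480,640),np.uint8); R_=hsv[250:282,178:192]; m[250:282,178:192]=(R_[...,2]>125)&(R_[...,1]<40)
k=max(cv2.findContours(m,0,2)[0],key=cv2.contourArea); print("mouth px",cv2.boundingRect(k)); q=c[m>0]
print("mouth",len(q),np.nanmin(q,0),np.nanmax(q,0),cv2.boxPoints(cv2.minAreaRect((ray(t,k.reshape(-1,2),.11)[:,:2]*1000).astype(np.float32))))
print("pivot",ray(t,[[130+286/4,170+163/4]],.112)); print("guard yaw check")
```

```text
772 [-0.01501915  0.00424945  0.19085474] 0.0026621278984539165 0.3969319317742025 0.5586995209631868
713 [-0.01469046  0.00077867  0.19016371] 0.0005932602712289902 0.4025651614843861 0.5524443630293877
707 [-0.0150926   0.00023594  0.19019513] 0.0005320949160799072 0.4025651614843861 0.5524443630293877
707 [-0.0150926   0.00023594  0.19019513] 0.0005320949160799072 0.4025651614843861 0.5524443630293877
top edge ((477.7217712402344, 192.6202392578125), (148.2411346435547, 13.776751518249512), 2.1547691822052) [0.48224351 0.19306465 0.18014275]
base [[395.29218 194.23332]
 [395.79022 172.26198]
 [562.18    176.0335 ]
 [561.68195 198.00484]]
mouth px (182, 256, 8, 21)
mouth 123 [0.45535178 0.17774332 0.08606622] [0.50003518 0.18959154 0.1155369 ] [[455.16898 173.32523]
 [499.9686  172.57578]
 [500.22586 187.95428]
 [455.42624 188.70374]]
pivot [[0.60263313 0.14958132 0.112     ]]
guard yaw check
```

```bash
cat >> h.py <<'E'
def to(x,y,z,ang,st=None):
    "delta rows for grasp point x,y,z, tool down, closing line at ang deg"
    s=st or state(); Rm=R.from_quat(s["ee_rot"]).as_matrix()
    a=np.deg2rad(ang); Y=np.array([np.cos(a),np.sin(a),0]); Z=np.array([0,0,-1.]); X=np.cross(Y,Z)
    T=np.c_[X,Y,Z]; d=R.from_matrix(T@Rm.T).as_rotvec()
    p=np.array([x,y,z+ctrl.tcp_to_grasp])-s["ee_pos"]
    print("t",round(s["time_s"],2),"dpos",p.round(4),"drot",d.round(4),"grip",round(s["gripper_width"],4),"F",np.round(s["wrist_force"],1),"q7",s["q"][6].round(2))
E
python3 -m pendant '0.479 0.736 0 0 0 2.6 0.0854;0.479 0.736 0 0 0 2.6 0.0854;0.479 0.736 0 0 0 2.6 0.0854;0.479 0.736 0 0 0 2.6 0.0854;0.479 0.736 0 0 0 2.6 0.0854;0.479 0.736 0 0 0 2.6 0.0854;0.479 0.736 0 0 0 2.6 0.0854;0.479 0.736 0 0 0 2.6 0.0854;0.479 0.736 0 0 0 2.6 0.0854;0.479 0.736 0 0 0 2.6 0.0854;0.479 0.736 0 0 0 2.6 0.0854;0.479 0.736 0 0 0 2.6 0.0854'
python3 -c "
from h import *; to(.658,.138,.103,76.5)"
```

```text
time_s: 1.6
ee_pos: [0.5891, 0.0313, 0.4046]
ee_rot: [0.293, 0.956, -0.0, 0.0]
wrist_force: [1.9, -0.3, 0.2]
gripper_width: 0.0853
gripper_force: 0.0
t 1.6 dpos [ 0.0689  0.1067 -0.1469] drot [1.000e-04 0.000e+00 3.599e-01] grip 0.0853 F [ 1.9 -0.3  0.2] q7 0.67
```

```bash
python3 -m pendant '0.03 0.05 0 0 0 0.18 0.06;0.069 0.107 0 0 0 0.36 0.06;0.069 0.107 0 0 0 0.36 0.06;0.069 0.107 -0.05 0 0 0.36 0.06;0.069 0.107 -0.1 0 0 0.36 0.06;0.069 0.107 -0.13 0 0 0.36 0.06;0.069 0.107 -0.147 0 0 0.36 0.06;0.069 0.107 -0.147 0 0 0.36 0.06'
python3 -c "
from h import *; to(.658,.138,.103,76.5); f=grab('top'); g=grab('scene'); cv2.imwrite('pics/v1.png',np.hstack([cv2.resize(f['image'][150:300,150:300],(400,400)),cv2.resize(g['image'][230:430,300:500],(400,400))]))"
```

```text
time_s: 2.6
ee_pos: [0.6572, 0.1362, 0.2572]
ee_rot: [0.121, 0.993, -0.0, -0.001]
wrist_force: [-0.8, 1.5, -0.1]
gripper_width: 0.06
gripper_force: 0.0
t 2.6 dpos [0.0008 0.0018 0.0005] drot [ 0.0004 -0.0013  0.0061] grip 0.06 F [-0.8  1.5 -0.1] q7 0.76
```

View pics/v1.png

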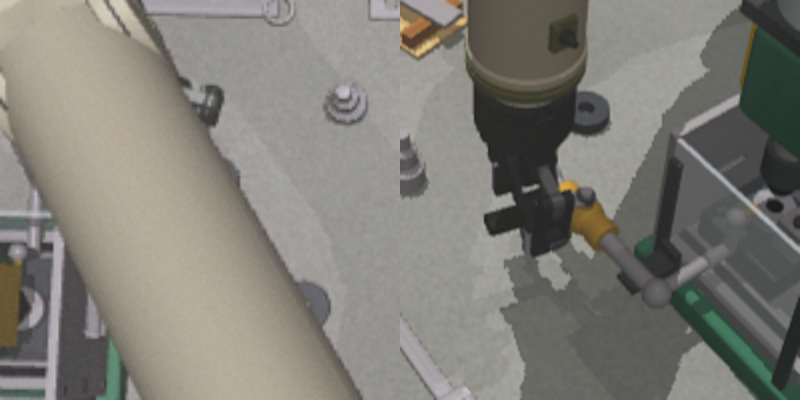

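The scene half shows the fingers straddling the black sleeve at about crop (530,220), clear of the brass body. Next: close, then swing it.

```bash
python3 -m pendant '0 0 0 0 0 0 0.01;0 0 0 0 0 0 0.01;0 0 0 0 0 0 0.01;-0.0013 -0.0037 0 0 0 -0.07 0.01;-0.0027 -0.0074 0 0 0 -0.14 0.01;-0.0043 -0.0109 0 0 0 -0.21 0.01;-0.006 -0.0144 0 0 0 -0.28 0.01;-0.008 -0.0177 0 0 0 -0.35 0.01;-0.0105 -0.021 0 0 0 -0.42 0.01;-0.013 -0.024 0 0 0 -0.49 0.01;-0.0157 -0.0267 0 0 0 -0.56 0.01;-0.0157 -0.0267 0 0 0 -0.56 0.01'
python3 -c "
from h import *; to(.643,.108,.103,44.1)"
```

```text
time_s: 4.2
ee_pos: [0.6417, 0.1112, 0.2588]
ee_rot: [0.389, 0.921, 0.001, 0.0]
wrist_force: [0.3, 4.2, 7.1]
gripper_width: 0.0171
gripper_force: 59.8
t 4.2 dpos [ 0.0013 -0.0032 -0.0011] drot [-0.0015  0.0016 -0.0015] grip 0.0171 F [0.3 4.2 7.1] q7 0.27
```

```bash
python3 -m pendant '0 0 0 0 0 0 0.045;0 0 0 0 0 0 0.045;0 0 0 0 0 0 0.045;0 0 0.03 0 0 0 0.045;0 0 0.07 0 0 0 0.045;0 0 0.12 0 0 0 0.06;0 -0.05 0.15 0 0 -0.1 0.06;-0.02 -0.11 0.15 0 0 -0.25 0.06;-0.04 -0.17 0.15 0 0 -0.4 0.06;-0.06 -0.23 0.15 0 0 -0.5 0.06;-0.075 -0.29 0.15 0 0 -0.5 0.06;-0.08 -0.34 0.15 0 0 -0.5 0.06'
python3 - <<'E'
from h import *
to(.5557,-.2623,.027,15.1)
t=grab('top'); hsv=cv2.cvtColor(t["image"],cv2.COLOR_BGR2HSV); z=cloud(t)[...,2]
m=np.zeros((480,640),np.uint8); m[165:225,190:250]=((hsv[...,2]<75)&(abs(z-.106)<.008))[165:225,190:250]
k=max(cv2.findContours(m,0,2)[0],key=cv2.contourArea); r=cv2.minAreaRect((ray(t,k.reshape(-1,2),.107)[:,:2]*1000).astype(np.float32))
c=np.array(r[0])/1000; d=c-np.array([.6026,.1496]); print(r,np.linalg.norm(d),"lever",-np.arctan2(d[1],d[0])-.015)
cv2.imwrite('pics/v2.png',cv2.resize(t['image'][150:320,150:450],(800,453)))
E
```

```text
time_s: 5.7
ee_pos: [0.5603, -0.2326, 0.408]
ee_rot: [0.606, 0.795, -0.001, 0.0]
wrist_force: [1.0, 0.3, -0.2]
gripper_width: 0.0598
gripper_force: 0.0
t 5.7 dpos [-0.0046 -0.0297 -0.2263] drot [ 0.0011 -0.0002 -0.0048] grip 0.0598 F [ 1.   0.3 -0.2] q7 0.46
((644.401123046875, 113.0855484008789), (8.892057418823242, 56.384891510009766), 44.97599792480469) 0.055503504966484256 lever 0.7029956946107009
```

View pics/v2.png

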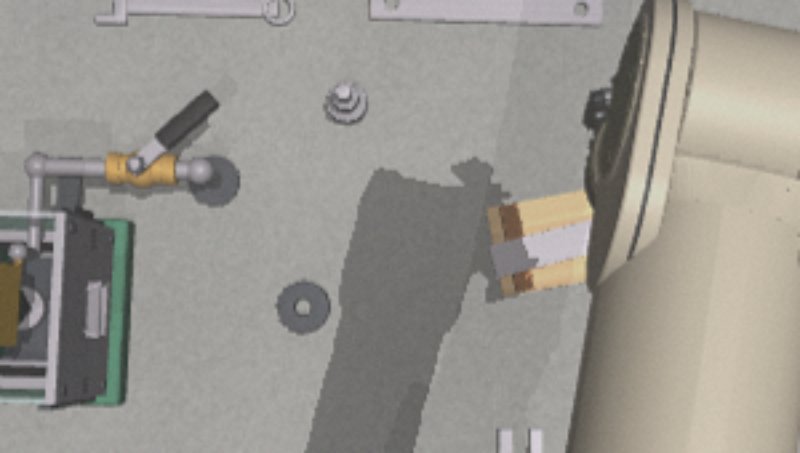

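The lever now lies at about 45° in the picture, from crop (137,163) to (210,98), which is half open. Next I'll grasp the bar 50 mm behind its middle.

```bash
python3 -m pendant '0.008 -0.05 0 0 0 -0.005 0.06;0.0084 -0.078 0 0 0 -0.005 0.06;0.0084 -0.078 -0.05 0 0 -0.005 0.06;0.0084 -0.078 -0.1 0 0 -0.005 0.06;0.0084 -0.078 -0.15 0 0 -0.005 0.06;0.0084 -0.078 -0.19 0 0 -0.005 0.06;0.0084 -0.078 -0.21 0 0 -0.005 0.06;0.0084 -0.078 -0.2233 0 0 -0.005 0.06;0.0084 -0.078 -0.2233 0 0 -0.005 0.06;0.0084 -0.078 -0.2233 0 0 -0.005 0.06'
python3 -c "
from h import *; to(.5687,-.3106,.030,15.1)"
```

```text
time_s: 7.0
ee_pos: [0.5706, -0.3081, 0.186]
ee_rot: [0.608, 0.794, 0.0, 0.001]
wrist_force: [0.1, 0.4, 0.9]
gripper_width: 0.0601
gripper_force: 0.0
t 7.0 dpos [-0.0019 -0.0025 -0.0013] drot [ 0.001   0.002  -0.0014] grip 0.0601 F [0.1 0.4 0.9] q7 0.49
```

```bash
python3 -m pendant '-0.002 -0.002 -0.001 0 0 0 0.06;-0.002 -0.002 -0.001 0 0 0 0.02;-0.002 -0.002 -0.001 0 0 0 0.02;-0.002 -0.002 -0.001 0 0 0 0.02;-0.002 -0.002 -0.001 0 0 0 0.02;-0.002 -0.002 0.01 0 0 0 0.02;-0.002 -0.002 0.03 0 0 0 0.02;-0.002 -0.002 0.06 0 0 0 0.02;-0.002 -0.002 0.09 0 0 0 0.02;-0.002 -0.002 0.09 0 0 0 0.02'
python3 -c "
from h import *; to(.5687,-.3106,.030,15.1)"
```

```text
time_s: 8.25
ee_pos: [0.5689, -0.31, 0.2781]
ee_rot: [0.607, 0.794, 0.0, 0.003]
wrist_force: [1.4, 0.5, -3.5]
gripper_width: 0.0284
gripper_force: 59.5
t 8.25 dpos [-0.0002 -0.0006 -0.0934] drot [ 0.0026  0.0049 -0.0015] grip 0.0284 F [ 1.4  0.5 -3.5] q7 0.53
```

```bash
python3 -m pendant '-0.012 0.04 0 0 0 -0.03 0.02;-0.025 0.08 0 0 0 -0.07 0.02;-0.037 0.12 0 0 0 -0.11 0.02;-0.05 0.16 0 0 0 -0.15 0.02;-0.062 0.2 0 0 0 -0.19 0.02;-0.075 0.24 0 0 0 -0.23 0.02;-0.086 0.27 -0.01 0 0.005 -0.26 0.02;-0.0944 0.29 -0.02 0 0.005 -0.279 0.02;-0.0944 0.29 -0.02 0 0.005 -0.279 0.02;-0.0944 0.29 -0.02 0 0.005 -0.279 0.02'
cat > n.py <<'E'
from h import *
def bar():
    t=grab('top'); c=cloud(t); hsv=cv2.cvtColor(t["image"],cv2.COLOR_BGR2HSV)
    p=c.reshape(-1,3); s=state(); g=s["ee_pos"]
    k=(abs(p[:,0]-.476)<.04)&(p[:,1]>g[1]+.045)&(p[:,1]<.172)&(p[:,2]>.06)&(p[:,2]<.16)
    q=p[k]; m=k.reshape(480,640).astype(np.uint8); h=np.median(q[:,2])
    cs=max(cv2.findContours(m,0,2)[0],key=cv2.contourArea)
    w=ray(t,cs.reshape(-1,2),h)[:,:2]*1000
    print(len(q),"rect",cv2.boxPoints(cv2.minAreaRect(w.astype(np.float32))).round(1).tolist())
    A=np.c_[q[:,1]-.1,q[:,0]-.476,np.ones(len(q))]; f=np.linalg.lstsq(A,q[:,2],rcond=None)[0]
    print("top z at y=.1",f[2].round(4),"pitch slope",f[0].round(4),"roll slope",f[1].round(4),"resid",(q[:,2]-A@f).std().round(4))
    # centreline per row of y
    ys=np.arange(q[:,1].min()+.005,q[:,1].max()-.005,.004); xc=[(q[abs(q[:,1]-y)<.003,0].min()+q[abs(q[:,1]-y)<.003,0].max())/2 for y in ys]
    a,b=np.polyfit(ys-.1,xc,1); print("centre x at y=.1",b.round(4),"dx/dy",a.round(4),"nose y",q[:,1].max().round(4))
    return t
if __name__=="__main__":
    t=bar(); to(.4745,-.01,.100,-.86); s=grab("scene")
    cv2.imwrite('pics/v3.png',np.hstack([cv2.resize(t['image'][200:320,150:310],(533,400)),cv2.resize(s['image'][250:450,380:510],(260,400))]))
E
python3 n.py
```

```text
time_s: 9.5
ee_pos: [0.4737, -0.0205, 0.2544]
ee_rot: [0.712, 0.702, -0.002, -0.002]
wrist_force: [0.2, 0.3, -2.5]
gripper_width: 0.0287
gripper_force: 59.6
224 rect [[460.3999938964844, 138.0], [460.79998779296875, 99.19999694824219], [490.20001220703125, 99.5], [489.70001220703125, 138.3000030517578]]
top z at y=.1 0.0991 pitch slope -0.0157 roll slope -0.0179 resid 0.0016
centre x at y=.1 0.4741 dx/dy 0.0112 nose y 0.1383
t 9.55 dpos [0.0007 0.0107 0.0002] drot [-0.0005 -0.0047 -0.0001] grip 0.0285 F [-0.2  0.2 -2.6] q7 -0.18
```

View pics/v3.png

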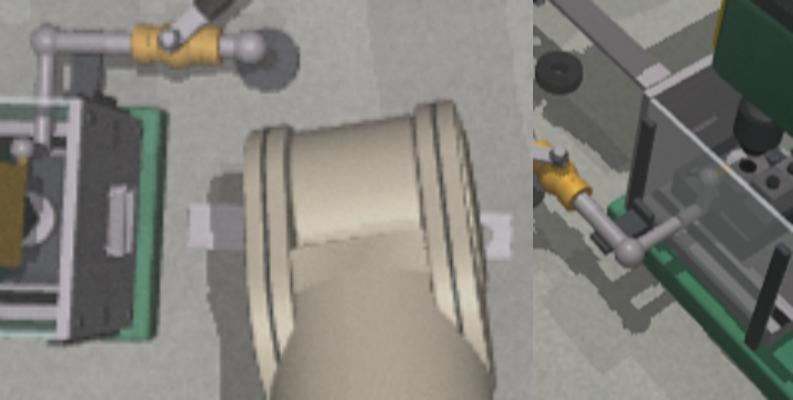

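The top half shows the bar's nose at crop (190,225), just short of the mouth at (120,222), nearly in line with it. I'll check height and pitch with the scene depth.

```bash
cat > n2.py <<'E'
from h import *
g=state()["ee_pos"]
for n in("scene","top"):
    P=[]
    for i in range(4):
        f=grab(n); p=cloud(f).reshape(-1,3)
        P.append(p[(abs(p[:,0]-.475)<.013)&(p[:,1]>g[1]+.02)&(p[:,1]<.172)&(abs(p[:,2]-.1)<.012)])
    q=np.concatenate(P); y0=np.median(q[:,1]); 
    for _ in range(3):
        A=np.c_[q[:,1]-y0,q[:,0]-.476,np.ones(len(q))]; k=np.linalg.lstsq(A,q[:,2],rcond=None)[0]; e=q[:,2]-A@k; q=q[abs(e)<2.5*e.std()]
    print(n,len(q),"y",q[:,1].min().round(3),q[:,1].max().round(4),"z at",y0.round(3),k.round(4),"sd",e.std().round(4),"nose top z",(k[2]+k[0]*(g[1]+.16-y0)).round(4))
E
python3 n2.py
```

```text
scene 3035 y -0.001 0.1383 z at 0.073 [-0.0153 -0.0085  0.0977] sd 0.0012 nose top z 0.0967
top 795 y 0.099 0.1392 z at 0.12 [-0.0178 -0.0127  0.0988] sd 0.0017 nose top z 0.0985
```

```bash
python3 -m pendant '0.0018 0 0.0028 0.016 -0.005 0 0.02;0.0018 0 0.0028 0.016 -0.005 0 0.02;0.0019 0.01 0.0028 0.016 -0.005 0 0.02;0.0021 0.02 0.0028 0.016 -0.005 0 0.02;0.0022 0.028 0.0028 0.016 -0.005 0 0.02;0.0022 0.028 0.0028 0.016 -0.005 0 0.02'
python3 n.py; python3 n2.py
```

```text
time_s: 10.75
ee_pos: [0.4758, 0.0091, 0.2572]
ee_rot: [0.711, 0.703, 0.006, -0.006]
wrist_force: [0.5, -0.1, -2.9]
gripper_width: 0.0287
gripper_force: 59.7
178 rect [[462.20001220703125, 170.60000610351562], [462.6000061035156, 141.10000610351562], [491.79998779296875, 141.39999389648438], [491.3999938964844, 170.89999389648438]]
top z at y=.1 0.1051 pitch slope -0.0253 roll slope -0.02 resid 0.0018
centre x at y=.1 0.475 dx/dy 0.0427 nose y 0.1707
t 10.8 dpos [-0.0013 -0.0185 -0.0025] drot [-0.0167  0.0001 -0.002 ] grip 0.0284 F [-0.2  0.1 -3.7] q7 -0.23
scene 2434 y 0.028 0.1422 z at 0.087 [0.0005 0.0063 0.1019] sd 0.0012 nose top z 0.102
top 597 y 0.138 0.1696 z at 0.154 [-0.0186 -0.015   0.1037] sd 0.0018 nose top z 0.1034
```

```bash
python3 -m pendant '0.0005 0.004 0 0 0 0 0.02;0.0005 0.008 0 0 0 0 0.02;0.0006 0.012 0 0 0 0 0.02;0.0007 0.016 0 0 0 0 0.02;0.0007 0.02 0 0 0 0 0.02;0.0007 0.02 0 0 0 0 0.02'
python3 -m pendant '0.0001 0.003 0 0 0 0 0.02;0.0001 0.006 0 0 0 0 0.02;0.0002 0.009 0 0 0 0 0.02;0.0002 0.012 0 0 0 0 0.02;0.0002 0.012 0 0 0 0 0.02'
```

```text
time_s: 12.0
ee_pos: [0.4765, 0.0285, 0.2573]
ee_rot: [0.712, 0.702, 0.006, -0.006]
wrist_force: [0.3, 0.5, -3.2]
gripper_width: 0.0285
gripper_force: 59.7
time_s: 12.62
ee_pos: [0.4767, 0.0404, 0.2573]
ee_rot: [0.712, 0.702, 0.006, -0.006]
wrist_force: [1.2, -0.8, -2.4]
gripper_width: 0.0283
gripper_force: 59.7
```

```bash
python3 -m pendant '0.0001 0.005 0 0 0 0 0.02;0.0001 0.01 0 0 0 0 0.02;0.0002 0.015 0 0 0 0 0.02;0.0003 0.02 0 0 0 0 0.02;0.0004 0.025 0 0 0 0 0.02;0.0004 0.03 0 0 0 0 0.02;0.0004 0.03 0 0 0 0 0.02'
python3 -m pendant '0.0001 0.005 0 0 0 0 0.02;0.0001 0.01 0 0 0 0 0.02;0.0002 0.015 0 0 0 0 0.02;0.0003 0.02 0 0 0 0 0.02;0.0004 0.025 0 0 0 0 0.02;0.0004 0.025 0 0 0 0 0.02'
```

```text
time_s: 13.5
ee_pos: [0.4771, 0.0706, 0.2572]
ee_rot: [0.712, 0.702, 0.006, -0.006]
wrist_force: [-0.1, 0.2, -3.3]
gripper_width: 0.0283
gripper_force: 59.7
time_s: 14.25
ee_pos: [0.4775, 0.0956, 0.2573]
ee_rot: [0.712, 0.702, 0.006, -0.006]
wrist_force: [0.4, -0.6, -3.1]
gripper_width: 0.0287
gripper_force: 59.7
```

```bash
python3 -m pendant '0 0.0015 0 0 0 0 0.02;0 0.003 0 0 0 0 0.02;0 0.0045 0 0 0 0 0.02;0 0.006 0 0 0 0 0.02;0 0.006 0 0 0 0 0.02'
python3 -m pendant '0 0.001 0 0 0 0 0.02;0 0.002 0 0 0 0 0.02;0 0.002 0 0 0 0 0.02'
```

```text
time_s: 14.88
ee_pos: [0.4775, 0.1013, 0.2572]
ee_rot: [0.712, 0.702, 0.006, -0.006]
wrist_force: [0.6, -0.0, -3.0]
gripper_width: 0.0282
gripper_force: 59.7
time_s: 15.25
ee_pos: [0.4775, 0.1032, 0.2573]
ee_rot: [0.712, 0.702, 0.006, -0.006]
wrist_force: [-0.3, 0.2, -3.1]
gripper_width: 0.0283
gripper_force: 59.7
```

```bash
python3 -m pendant '0 0.001 0 0 0 0 0.02;0 0.001 0 0 0 0 0.02'
python3 -m pendant '0 0.001 0 0 0 0 0.02;0 0.001 0 0 0 0 0.02'
python3 -m pendant '0 0.001 0 0 0 0 0.02;0 0.001 0 0 0 0 0.02'
```

```text
time_s: 15.5
ee_pos: [0.4775, 0.1042, 0.2573]
ee_rot: [0.712, 0.702, 0.006, -0.006]
wrist_force: [-0.2, -0.4, -3.1]
gripper_width: 0.0283
gripper_force: 59.7
time_s: 15.75
ee_pos: [0.4775, 0.1053, 0.2573]
ee_rot: [0.712, 0.702, 0.006, -0.006]
wrist_force: [-0.3, -0.2, -3.9]
gripper_width: 0.0282
gripper_force: 59.7
time_s: 16.0
ee_pos: [0.4775, 0.1062, 0.2573]
ee_rot: [0.712, 0.702, 0.006, -0.006]
wrist_force: [-0.3, 0.1, -2.2]
gripper_width: 0.0286
gripper_force: 59.7
```

```bash
python3 -m pendant '0 0.001 0 0 0 0 0.02;0 0.001 0 0 0 0 0.02'
python3 -m pendant '0 0.001 0 0 0 0 0.02;0 0.001 0 0 0 0 0.02'
```

```text
time_s: 16.25
ee_pos: [0.4775, 0.1068, 0.2572]
ee_rot: [0.712, 0.702, 0.006, -0.006]
wrist_force: [-0.4, -2.0, -3.2]
gripper_width: 0.0282
gripper_force: 59.7
time_s: 16.5
ee_pos: [0.4775, 0.1071, 0.257]
ee_rot: [0.712, 0.702, 0.005, -0.005]
wrist_force: [-0.5, -7.2, -3.2]
gripper_width: 0.0285
gripper_force: 59.7
```

Contact came on where the stop should be, at about 7 N. One last check of the hold and the lever before handing in.

```bash
python3 -m pendant '0 0 0 0 0 0 0.02;0 0 0 0 0 0 0.02;0 0 0 0 0 0 0.02;0 0 0 0 0 0 0.02'
python3 -c "
from h import *; t=grab('top');s=grab('scene')
cv2.imwrite('pics/v5.png',np.hstack([cv2.resize(t['image'][160:320,90:250],(400,400)),cv2.resize(s['image'][270:430,330:490],(400,400))]))"
```

```text
time_s: 17.0
ee_pos: [0.4775, 0.1071, 0.257]
ee_rot: [0.712, 0.702, 0.005, -0.006]
wrist_force: [0.2, -6.3, -3.1]
gripper_width: 0.0287
gripper_force: 59.7
```

View pics/v5.png

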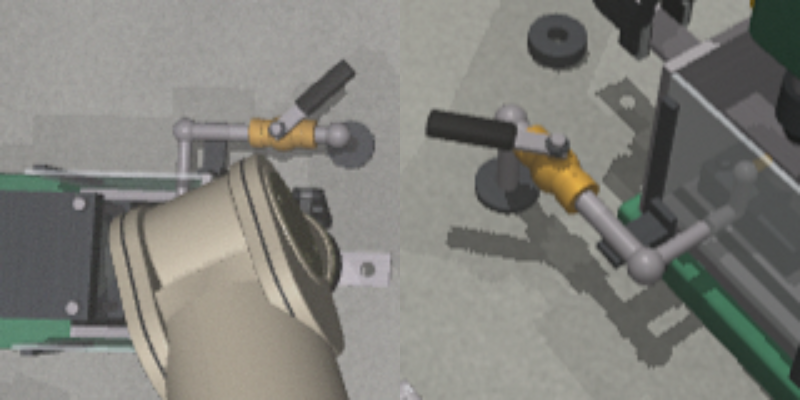

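The lever is still at about 45°, from (277,128) to (348,68). The bar's hole end is at (367,268), and the bar is straight in the guard and gripped.

```bash
python3 -c "
from plant import workorder; print(workorder.close_job())"
```

```text
the job is handed in; nothing more can be done
None
```

I set the valve lever to about half open and fed the bar through the guard slot until it met the back stop with about 7 N. The gripper still held it there when I handed the job in at 17 s; no verdict came back.

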